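Index the parts carousel and load the blue control module

TASK

Turn the parts carousel until its blue bin is centred in the open gap of the clear cover, then stand the blue-capped control module upright on the floor of that bin, setting it down gently rather than dropping it. Leave the carousel standing there with the module released, and do not disturb the other modules, the screwdriver or the cup.

Things in the scene. Friction and masses are not known exactly. Their poses are not given: they have to be found in the camera images.
- wheel (a joint): Turntable angle, rad, growing anticlockwise from above. At 0 (or any whole turn) the blue bin is centred in the gap. No stops or detents; friction of about 0.15 N m holds it where it is left.
- handle (a point): Carousel handle: an orange bar on the turntable's spindle, turning with it, 90 long, 16 wide, 34 high (140 to 174 above the table). The point is on the turntable's axis, 160 above the table. The bar lies along the point's x, at right angles to the line from the axis to the blue bin (which is on the -y side).
- blue_bin (a point): Centre of the inner floor of the turntable's blue bin, 110 from the axis, 30 above the table. The open-topped bin is inside 76 long along the turntable's radius and 50 wide across it, walls 4 thick, rim 40 above its floor. Axes turn with the turntable: -y points outward along the radius, x across.
- window (a point): Fixed point in the middle of the cover's open gap, 110 from the axis, 30 above the table: where the blue bin's floor centre has to come. -y points outward along the radius. The gap is a 72 degree sector cut out of the cover from centre to rim, free from above and from outside.
- carousel: The fixed carousel; origin on its axis at table height, -y towards the gap. A grey disc of 320 diameter carries five like bins at 72 degree steps (anticlockwise blue, red, green, yellow, white; green and white hold a fixed module, top at 110). Clear round cover (gap edged black), 316 diameter, 122 to 126 above the table, on three thin pillars at 168 from the axis, 129 high, two just outside the gap's corners.
- blue_center (a point): Centre of the loose blue-capped control module: a finned aluminium block with black foot and 20 high blue cap, 60 long (its x), 36 wide (its y), 80 high (its z), about 0.25 kg, standing upright on a 2 thick black bench mat. Its centre is 40 above its underside.
- yellow_center (a point): Centre of a like module with a yellow cap (60 x 36 x 80) standing on the mat; to be left alone.
- red_center (a point): Centre of a like module with a red cap (60 x 36 x 80) standing on the mat; to be left alone.
- screwdriver: Red-handled screwdriver, 180 long, lying along its x on the mat's far part, origin in the middle of its length; to be left alone.
- cup_center (a point): Centre of a white cup, 72 diameter, 85 high, standing on the table; to be left alone.

How it is judged (in metres and radians):
On the way:
1. the blue bin is brought to the gap in the cover: its centre within 18 mm of the gap's centre point, turntable still (horizontal distance between blue_bin and window below 0.018 m and velocity of joint wheel between -0.1 and 0.1 rad/s), for 0.3 s.
At the end, for the whole second after the job is handed in: The blue bin's centre is within 18 mm of the gap's centre point and the turntable is still; the blue-capped module stands upright (within 7 degrees) on the floor of the blue bin, its centre within 15 mm of the bin's centre and 34 to 45 mm above its floor, released and at rest (horizontal distance between blue_bin and window below 0.018 m and horizontal distance between blue_center and blue_bin below 0.015 m and z of blue_center in the frame of blue_bin between 0.034 and 0.045 m and angle between blue_center's own z axis and vertical below 0.12 rad and linear speed of blue_module below 0.03 m/s and contact force between the fingers and blue_module below 0.1 N and velocity of joint wheel between -0.05 and 0.05 rad/s); the robot touches nothing.
It fails at once if the blue module is dropped: it moves faster than 0.6 m/s while over the blue bin with its underside less than 50 mm above the bin's rim (horizontal distance between blue_center and blue_bin below 0.03 m and z of blue_center in the frame of blue_bin below 0.13 m and linear speed of blue_module above 0.6 m/s).
It fails at once if the yellow-capped module is moved by more than 20 mm (distance of yellow_center from where it was at the start of the episode above 0.02 m).
It fails at once if the red-capped module is moved by more than 20 mm (distance of red_center from where it was at the start of the episode above 0.02 m).
It fails at once if the screwdriver is moved by more than 20 mm (distance of screwdriver from where it was at the start of the episode above 0.02 m).
It fails at once if the cup is moved by more than 20 mm (distance of cup_center from where it was at the start of the episode above 0.02 m).
It also fails if it takes over 72 s, if anything falls off the work surface, if the arm or the gripper's body presses on something with over 40 N, if the wrist force passes 120 N, or if a joint passes its speed limit or range.

ROBOT

A 7-joint arm with a two-finger parallel gripper is mounted at the origin on the work surface. World frame = base frame: x ahead of the robot, y to its left, z up, the work surface at z = 0. Lengths are in mm, angles in degrees, forces in N, time in s.
With the tool pointing down it reaches from about 425 to 875 mm from the base axis. Payload 8.4 kg.
Tool frame: the origin (TCP) lies between the finger pads; the fingertips stand 17 mm ahead of it and the grasp point (between the pads) lies 2 mm behind it; z points along the fingers, x is the direction in which the jaws open and shut, and the axes are right-handed (so a half turn about z gives the same grasp; the last joint's range is limited). The gripper opens to 85 mm and grips with 20 to 120 N. Pads are 22 mm wide; open, the fingers measure 114 mm over their backs; the gripper's body (76 mm by 85 mm) begins 54 mm behind the grasp point. The pads swing forward as they close: fully open they stand 13 mm farther back than shut.
Start: joints at [-73.923, 19.091, 2.286, 83.961, -0.768, 76.965, -3.352], TCP at [240.977, 603.651, 248.308] pointing down, gripper open.
Joint ranges: [-147.57, 147.57], [-21.85, 119.76], [-74.77, 79.35], [14.55, 137.4], [-85.83, 265.84], [4.83, 119.75], [-152.11, 152.11]. Speed limits (degrees/s): [127.2, 127.2, 159.86, 159.86, 180, 180, 180].

INTERFACE

Orientations are given as [roll, pitch, yaw] about the fixed x, y, z axes, in that order (R = Rz(yaw) Ry(pitch) Rx(roll)).
In Python, from workcell import get_state, imaging, env gives the robot as it stands. The module is installed in compiled form; this text tells all that it offers.
- The arm moves only by the tool play_rows, never from a script. Its argument "targets" is a list of rows, each a list of 3 entries, a list of its own where there are three numbers: the turn, a rotation vector about the tool's x, y, z in rad, then the shift along the tool's x, y, z in cm, then the opening, from 0 (shut) to 1 (fully open). A call has 1 to 10 rows; each row shifts and turns the commanded pose from where the row before left it, along the tool's axes as they then stand; what a row does not reach is not made up. A row lasts 1/12 s, in which the tool goes at most 41.7 mm and 7.16 degrees, less where a joint would pass 70% of its speed; a pose out of reach is approached as far as the arm can. A call is refused whole if a number of a shift passes 4.17 or a number of a turn 0.125, either way. A call with a gripper value outside its range is refused whole. The fingers move at their own pace and stop on an object; "squeeze" is the grip in N (left out, the last holds). Time passes only in rows, so rows that do not move let the fingers close. It gives the time, the measured TCP pose, the force and the opening at its end, in the units of the state.
- get_state(): the state, without advancing time (a new reading comes with each control period).
- imaging.get_image(name): name is "scene" or "top" or "wrist"; returns (picture, depth): 384x512x3 uint8, blue, green, red; 384x512 float32, mm along the optical axis (not along the pixel's ray), 0 where there is no reading.
- imaging.calibration(name): a dict with "mtx" (3x3 intrinsics, pixels), "xyz" and "attitude" of the camera in the world; the wrist camera has in their place "mount" (4x4, takes a point from camera to tool coordinates, whose origin is the TCP and whose axes are the tool frame's). Camera axes: x right, y up, looking along -z (the intrinsics and any distortion apply to the point x, -y, -z); pixel columns grow to the right and rows downward; lengths in mm; the calibration is good to about 2 mm. A picture is of the moment at which its call begins: read the wrist's pose just before it. calibration takes no time and is no camera call.
- env.close_job(): hands the job in, once; it reports no verdict.
The state is a dict: "clock": time; "joints": joint angles; "dq": joint speeds; "joint_torque": joint torques, N m; "tcp_pos": TCP position; "ee_rot": TCP orientation; "ft_force": force on the tool from outside, world axes, zero at the start; "ft_torque": the same for the moment, N m; "opening": finger opening in mm.
Only numpy, scipy, OpenCV 4.12 (cv2) and the standard library are available. Lean on these libraries where they do the work, as an engineer would, in place of code of your own. Each camera call takes 0.05 s, during which the arm holds its last target.

## Working session

There is one attempt and no reset: what is moved stays moved. The work goes in short steps, Python scripts to look and compute and a tool call to move; the robot and the scene stay as the last step left them, time stands still between calls to the robot, and variables do not carry over. Pictures are saved under pics/ and viewed, and the job is handed in when it is done.

Besides the shell and the picture viewer there is one more tool, called as name(argument=value, ...), one argument or row to a line, values as JSON. play_rows: Moves the arm, as the interface text tells. Its arguments: {"type":"object","properties":{"targets":{"type":"array","items":{"type":"array"}},"squeeze":{"type":"number"}},"required":["targets"]}

```bash
mkdir -p pics; cat > h.py <<'E'
import numpy as np, cv2
from scipy.spatial.transform import Rotation as R
from workcell import get_state, imaging, env
def snap(n,f):
    s=get_state(); im,d=imaging.get_image(n); cv2.imwrite('pics/%s.png'%f,im); np.savez('pics/%s.npz'%f,im=im,d=d,p=np.array(s['tcp_pos'],float),r=np.array(s['ee_rot'],float)); return im,d,s
E
python3 - <<'E'
from h import *
for n in('scene','top','wrist'):
    snap(n,n+'0'); print(n,imaging.calibration(n))
print(get_state())
E
```

```text
scene {'mtx': array([[431.42833229,   0.        , 259.80107121],
       [  0.        , 431.42833229, 197.25057569],
       [  0.        ,   0.        ,   1.        ]]), 'xyz': array([1292.99257765, -251.3392258 ,  619.70400245]), 'attitude': array([55.705562  ,  1.27642979, 75.15107967])}
top {'mtx': array([[453.95467261,   0.        , 245.70182122],
       [  0.        , 453.95467261, 191.92772371],
       [  0.        ,   0.        ,   1.        ]]), 'xyz': array([452.76919864, -88.2174    , 968.07702986]), 'attitude': array([ 11.08116528,   1.82248196, -89.91456057])}
wrist {'mtx': array([[278.11192657,   0.        , 254.66810761],
       [  0.        , 278.11192657, 189.39645535],
       [  0.        ,   0.        ,   1.        ]]), 'mount': array([[ 9.99999901e-01,  3.24080259e-04, -3.05423500e-04,
         2.47442348e-01],
       [ 2.16228740e-04, -9.52933400e-01, -3.03179631e-01,
        -7.81625264e+01],
       [-3.89302788e-04,  3.03179535e-01, -9.52933376e-01,
        -1.25708826e+02],
       [ 0.00000000e+00,  0.00000000e+00,  0.00000000e+00,
         1.00000000e+00]])}
{'clock': 0.15, 'joints': array([-73.9233172 ,  19.12230995,   2.28531902,  83.99880374,
        -0.76817757,  76.96583473,  -3.3526787 ]), 'dq': array([-0.03638955, -0.17994776,  0.04180696, -0.05691268, -0.03801289,
        0.0188135 , -0.05031388]), 'joint_torque': array([ 3.30554780e-03, -6.59041715e+01,  1.36799902e+00, -4.05872226e+01,
        1.70664297e-02,  9.52160626e-03,  7.07590812e-05]), 'tcp_pos': array([240.87211748, 603.36494123, 247.63269683]), 'ee_rot': array([1.79995514e+02, 7.15645796e-02, 6.82370993e+01]), 'ft_force': array([-0.73098273,  0.73515062, -0.27848459]), 'ft_torque': array([ 5.61420952e-03, -3.52902825e-02,  2.24024336e-05]), 'opening': 85.57708237297643}
```

View pics/scene0.png

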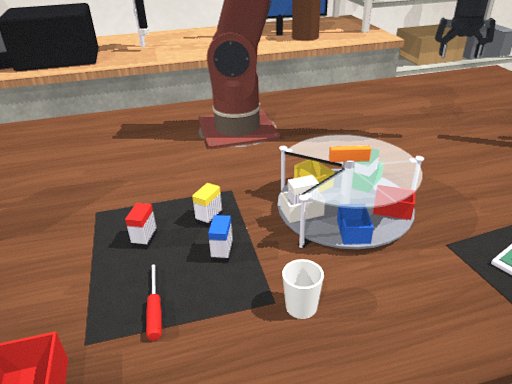

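View pics/top0.png

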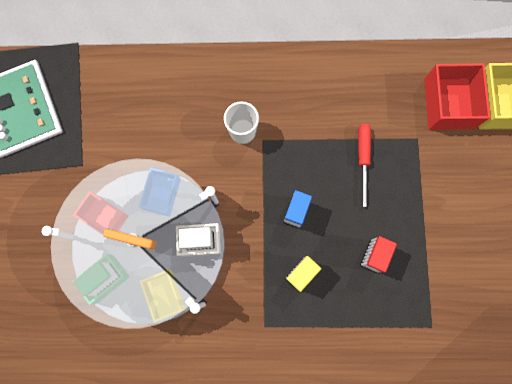

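View pics/wrist0.png

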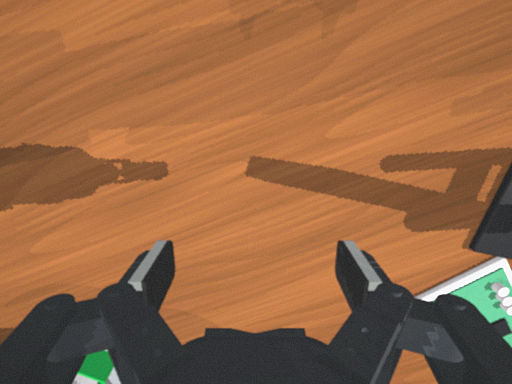

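The blue module is at about (298,208) and the yellow one at (304,274) in the top view. The carousel axis is near (135,243), the gap opens to image right, and the blue bin is at (160,192), so it needs roughly 72° clockwise. Next I'll measure these.

```bash
cat >> h.py <<'E'
def cam(n,z=None):
    c=imaging.calibration(n); K=c['mtx']
    if n=='wrist':
        T=R.from_euler('xyz',z['r'],degrees=True).as_matrix(); M=c['mount']
        return K,T@M[:3,:3],T@M[:3,3]+z['p']
    return K,R.from_euler('xyz',c['attitude'],degrees=True).as_matrix(),c['xyz']
def rays(n,uv,z=None):
    K,Rm,t=cam(n,z); uv=np.atleast_2d(uv).astype(float)
    d=np.c_[(uv[:,0]-K[0,2])/K[0,0],-(uv[:,1]-K[1,2])/K[1,1],-np.ones(len(uv))]
    return d@Rm.T,t
def plane(n,uv,h,z=None):
    d,t=rays(n,uv,z); return t+d*((h-t[2])/d[:,2])[:,None]
def pts(n,uv,dep,z=None):
    d,t=rays(n,uv,z); uv=np.atleast_2d(uv).astype(int); return t+d*dep[uv[:,1],uv[:,0]][:,None]
def hsv(im,lo,hi,x0=0,y0=0,x1=512,y1=384):
    m=cv2.inRange(cv2.cvtColor(im,cv2.COLOR_BGR2HSV),np.array(lo),np.array(hi)); k=np.zeros_like(m);k[y0:y1,x0:x1]=m[y0:y1,x0:x1];return k
def blobrect(P):
    c,s,a=cv2.minAreaRect(P[:,:2].astype(np.float32)); return np.round(c,1),np.round(s,1),round(a,1)
E
python3 - <<'E'
from h import *
z=np.load('pics/top0.npz');im,d=z['im'],z['d']
def blob(name,lo,hi,box,h):
    m=hsv(im,lo,hi,*box); v,u=np.nonzero(m); uv=np.c_[u,v]
    P=pts('top',uv,d); zz=P[:,2]; 
    top=abs(zz-h)<10
    Q=plane('top',uv[top],h)
    c,s,a=blobrect(Q)
    print(name,len(u),'z pct',np.percentile(zz,[5,50,95]).round(1),'top n',top.sum(),'rect',c,s,a,'mean',Q.mean(0).round(1))
blob('blue',(105,150,60),(125,255,255),(270,170,330,250),82)
blob('yellow',(20,150,60),(35,255,255),(270,240,340,310),82)
blob('red',(0,150,60),(8,255,255),(350,220,410,290),82)
blob('handle',(5,180,100),(18,255,255),(90,215,170,265),174)
blob('blue bin',(100,60,60),(125,255,255),(130,160,190,220),70)
# cover's gap edge black
z=im[200:310,135:225]; big=cv2.resize(im[140:340,30:340],None,fx=2.5,fy=2.5,interpolation=cv2.INTER_CUBIC); cv2.imwrite('pics/crop0.png',big)
E
```

```text
blue 573 z pct [78.6 82.8 85.4] top n 552 rect [ 596.4 -162.7] [35.6 61. ] 69.4 mean [ 596.2 -162.7   82. ]
yellow 37 z pct [ 1.4  3.9 74.7] top n 3 rect [ 466.5 -171.2] [ 2.4 67.4] 19.7 mean [ 463.2 -160.8   82. ]
red 658 z pct [71.6 82.6 85.2] top n 622 rect [ 504.9 -320.6] [37.2 61. ] 65.7 mean [ 504.8 -320.6   82. ]
handle 26 z pct [131.3 158.7 170.3] top n 8 rect [518.5 137.7] [72.1 10.7] 85.7 mean [516.8 111.5 174. ]
blue bin 46 z pct [124.8 127.3 129.2] top n 0 rect [0. 0.] [0. 0.] 0.0 mean [nan nan nan]<stdin>:9: RuntimeWarning: Mean of empty slice.
  ret = um.true_divide(
```

View pics/crop0.png

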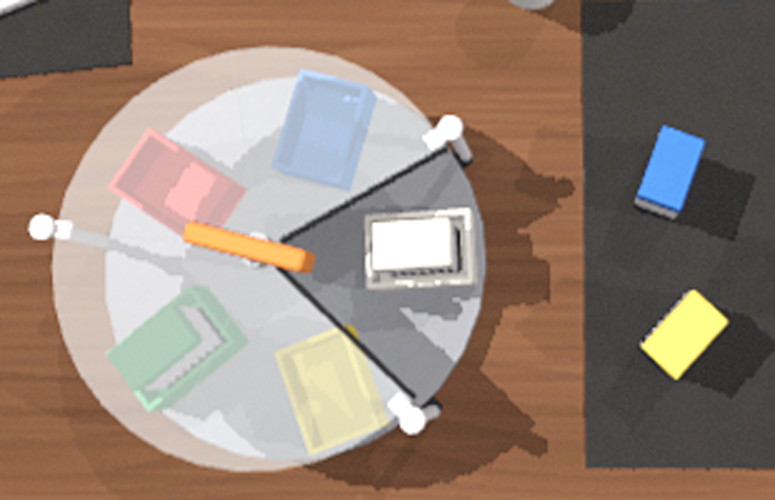

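```bash
python3 - <<'E'
from h import *
z=np.load('pics/top0.npz');im,d=z['im'],z['d']
H=cv2.cvtColor(im,cv2.COLOR_BGR2HSV)
print('handle hsv',H[239,130],'yel',H[274,304])
def blob(name,lo,hi,box,h):
    m=hsv(im,lo,hi,*box); n,l,st,_=cv2.connectedComponentsWithStats(m); m=(l==1+st[1:,4].argmax())
    v,u=np.nonzero(m); Q=plane('top',np.c_[u,v],h)
    c,s,a=blobrect(Q); b=cv2.boxPoints(cv2.minAreaRect(Q[:,:2].astype(np.float32))); e=[b[1]-b[0],b[2]-b[1]]; e=max(e,key=np.linalg.norm)
    w,V=np.linalg.eigh(np.cov(Q[:,:2].T)); 
    print(name,len(u),c,s,'long rect',np.degrees(np.arctan2(e[1],e[0])).round(1),'pca',np.degrees(np.arctan2(V[1,1],V[0,1])).round(1),'mean',Q.mean(0).round(1))
blob('blue',(105,150,60),(125,255,255),(270,170,330,250),82)
blob('yellow',(22,120,150),(35,255,255),(270,240,340,310),82)
blob('handle',(8,200,150),(22,255,255),(90,215,170,265),174)
# pillars: white caps
P=[]
for x,y in((449,128),(41,227),(412,414)):
    u0,v0=30+x/2.5,140+y/2.5
    x0,y0=int(u0)-8,int(v0)-8
    m=hsv(im,(0,0,235),(180,25,255),x0,y0,x0+17,y0+17); n,l,st,ce=cv2.connectedComponentsWithStats(m); i=1+st[1:,4].argmax()
    print((u0,v0),ce[i],st[i,4]); P.append(plane('top',(u0,v0),129)[0])
P=np.array(P);print(P.round(1))
A=np.c_[2*P[:,:2],np.ones(3)];s=np.linalg.solve(A,(P[:,:2]**2).sum(1));c=s[:2];print('circle c',c,'r',np.sqrt(s[2]+c@c))
b=(P[0]+P[2])[:2]/2-c;print('gap dir',np.degrees(np.arctan2(b[1],b[0])),[np.degrees(np.arctan2(*(p[:2]-c)[::-1])) for p in P])
# black lines
def line(a,b):
    return [plane('top',(30+x/2.5,140+y/2.5),126)[0] for x,y in(a,b)]
for a,b in(((283,240),(447,151)),((283,272),(410,392))):
    p,q=line(a,b);print('edge',p.round(1),q.round(1),np.degrees(np.arctan2(*(q-p)[:2][::-1])))
E
```

```text
handle hsv [ 19 147 255] yel [ 30 116 255]
blue 573 [ 596.1 -163.2] [36.8 61.2] long rect -20.6 pca 159.6 mean [ 595.8 -163.1   82. ]
yellow 105 [ 467.3 -171. ] [36.8 61.6] long rect -43.0 pca 140.0 mean [ 465.3 -173.9   82. ]Traceback (most recent call last):
  File "<stdin>", line 13, in <module>
  File "<stdin>", line 6, in blob
ValueError: attempt to get argmax of an empty sequence
```

```bash
python3 - <<'E'
from h import *
z=np.load('pics/top0.npz');im,d=z['im'],z['d']
def blob(name,lo,hi,box,h):
    m=hsv(im,lo,hi,*box); n,l,st,_=cv2.connectedComponentsWithStats(m); m=(l==1+st[1:,4].argmax())
    v,u=np.nonzero(m); Q=plane('top',np.c_[u,v],h)
    c,s,a=blobrect(Q); 
    w,V=np.linalg.eigh(np.cov(Q[:,:2].T)); 
    print(name,len(u),c,s,'pca',np.degrees(np.arctan2(V[1,1],V[0,1])).round(1),'mean',Q.mean(0).round(1),(u.min(),u.max(),v.min(),v.max()))
blob('handle all',(8,110,120),(23,255,255),(90,215,165,265),174)
blob('handle top',(8,110,245),(23,170,255),(90,215,165,265),174)
P=[]
for x,y in((449,128),(41,227),(412,414)):
    P.append(plane('top',(30+x/2.5,140+y/2.5),129)[0])
P=np.array(P);print(P.round(1))
A=np.c_[2*P[:,:2],np.ones(3)];s=np.linalg.solve(A,(P[:,:2]**2).sum(1));c=s[:2];print('circle c',c,'r',np.sqrt(s[2]+c@c))
b=(P[0]+P[2])[:2]/2-c;print('gap dir',np.degrees(np.arctan2(b[1],b[0])),[np.degrees(np.arctan2(*(p[:2]-c)[::-1])) for p in P])
for a,b in(((283,240),(447,151)),((283,272),(410,392))):
    p,q=[plane('top',(30+x/2.5,140+y/2.5),126)[0] for x,y in(a,b)];print('edge',p.round(1),q.round(1),np.degrees(np.arctan2(*(q-p)[:2][::-1])))
# bins' rims through the cover by hand-picked corners at z=70: blue, white
for nm,cs in(('blue',((304,70),(376,92),(349,188),(272,167))),('white',((365,209),(472,206),(476,288),(369,289))),('yellow',((275,347),(343,328),(384,425),(312,455)))):
    Q=np.array([plane('top',(30+x/2.5,140+y/2.5),70)[0] for x,y in cs]);m=Q.mean(0)[:2];print(nm,m.round(1),np.linalg.norm(Q[1]-Q[0]),np.linalg.norm(Q[2]-Q[1]),np.linalg.norm(m-c),np.degrees(np.arctan2(*(m-c)[::-1])))
E
```

```text
handle all 468 [526.2 143. ] [95.3 16.7] pca 75.7 mean [525.6 142.4 174. ] (np.int64(103), np.int64(155), np.int64(229), np.int64(248))
handle top 372 [527.4 146.8] [87.5 13.6] pca 75.5 mean [527.4 146.9 174. ] (np.int64(103), np.int64(151), np.int64(229), np.int64(246))
[[618.9   7.  129. ]
 [544.5 313.4 129. ]
 [408.8  30.2 129. ]]
circle c [528.04244383 147.190883  ] r 167.0490886979655
gap dir -96.30832730432783 [np.float64(-57.062440283977935), np.float64(84.35758242548484), np.float64(-135.55421432467767)]
edge [534.7 130.4 126. ] [601.8   8.6 126. ] -61.17380823915539
edge [510.9 129.3 126. ] [424.1  32.5 126. ] -131.84578145850008
blue [630.3 114.5] 62.84714268648021 81.32948409883367 107.41154208044978 -17.746554734705914
white [533.8  34.8] 85.78528674146423 65.01652879443914 112.53388013549693 -87.04703332040992
yellow [424.9 104.2] 55.07257998706824 81.27653847942284 111.73580440066395 -157.385101358144
```

```bash
cat >> h.py <<'E'
def togo(x,y,zz,yaw):
    s=get_state(); T=R.from_euler('xyz',s['ee_rot'],degrees=True)
    sh=T.inv().apply(np.array([x,y,zz])-s['tcp_pos'])/10
    rv=(T.inv()*R.from_euler('xyz',[180,0,yaw],degrees=True)).as_rotvec()
    print('clock',round(s['clock'],2),'at',np.round(s['tcp_pos'],1),np.round(s['ee_rot'],1),'joints',np.round(s['joints'],0),'open',round(s['opening'],1),'F',np.round(s['ft_force'],1))
    print('shift cm (tool axes now)',sh.round(2),'turn',rv.round(3))
E
python3 -c "
from h import *
togo(528,147,250,-14.4)"
```

```text
clock 0.15 at [240.9 603.4 247.6] [1.80e+02 1.00e-01 6.82e+01] joints [-74.  19.   2.  84.  -1.  77.  -3.] open 85.6 F [-0.7  0.7 -0.3]
shift cm (tool axes now) [-31.74  43.59  -0.19] turn [1.000e-03 1.000e-03 1.442e+00]
```

play_rows(
  targets=[
    [[0,0,0],[-0.8,1.1,0],1],
    [[0,0,0],[-1.6,2.2,0],1],
    [[0,0,0],[-1.6,2.2,0],1],
    [[0,0,0],[-1.6,2.2,0],1],
    [[0,0,0],[-1.6,2.2,0],1],
    [[0,0,0],[-1.6,2.2,0],1],
    [[0,0,0],[-1.6,2.2,0],1],
    [[0,0,0],[-1.6,2.2,0],1],
    [[0,0,0],[-1.6,2.2,0],1],
    [[0,0,0],[-1.6,2.2,0],1],
  ],
  squeeze=40,
)

```text
clock: 0.98
tcp_pos: [379.6, 382.6, 248.3]
ee_rot: [-180.0, 0.0, 68.2]
ft_force: [1.0, -0.0, 0.2]
opening: 85.3
```

play_rows(
  targets=[
    [[0,0,0],[-1.6,2.2,0],1],
    [[0,0,0],[-1.6,2.2,0],1],
    [[0,0,0],[-1.6,2.2,0],1],
    [[0,0,0],[-1.6,2.2,0],1],
    [[0,0,0],[-1.6,2.2,0],1],
    [[0,0,0],[-1.6,2.2,0],1],
    [[0,0,0],[-1.6,2.2,0],1],
    [[0,0,0],[-1.6,2.2,0],1],
    [[0,0,0],[-1.6,2.2,0],1],
    [[0,0,0],[-0.8,1.1,0],1],
  ],
)

```text
clock: 1.82
tcp_pos: [517.7, 161.6, 248.4]
ee_rot: [180.0, 0.0, 68.0]
ft_force: [-0.6, -0.3, 0.2]
opening: 85.1
```

play_rows(
  targets=[
    [[0,0,0.1],[0,0,0],1],
    [[0,0,0.1],[0,0,0],1],
    [[0,0,0.1],[0,0,0],1],
    [[0,0,0.1],[0,0,0],1],
    [[0,0,0.1],[0,0,0],1],
    [[0,0,0.1],[0,0,0],1],
    [[0,0,0.1],[0,0,0],1],
    [[0,0,0.1],[0,0,0],1],
    [[0,0,0.1],[0,0,0],1],
    [[0,0,0.1],[0,0,0],1],
  ],
)

```text
clock: 2.65
tcp_pos: [516.1, 165.2, 248.2]
ee_rot: [-180.0, 0.0, 10.6]
ft_force: [-0.2, -0.4, 0.0]
opening: 85.2
```

play_rows(
  targets=[
    [[0,0,0.1],[0,0,0],1],
    [[0,0,0.1],[0,0,0],1],
    [[0,0,0.1],[0,0,0],1],
    [[0,0,0.1],[0,0,0],1],
    [[0,0,0.04],[0,0,0],1],
    [[0,0,0],[0,0,0],1],
    [[0,0,0],[0,0,0],1],
  ],
)

```text
clock: 3.23
tcp_pos: [516.3, 165.6, 248.2]
ee_rot: [-180.0, 0.0, -14.2]
ft_force: [-0.1, 0.3, -0.5]
opening: 85.4
```

```bash
python3 -c "
from h import *
togo(528,147,250,-14.4); snap('wrist','w1')"
```

```text
clock 3.23 at [516.3 165.6 248.2] [-180.     0.   -14.2] joints [-48.   6.  27. 100.  -3.  74. -34.] open 85.4 F [-0.1  0.3 -0.5]
shift cm (tool axes now) [ 1.59  1.51 -0.18] turn [-0.     0.     0.003]
```

View pics/w1.png

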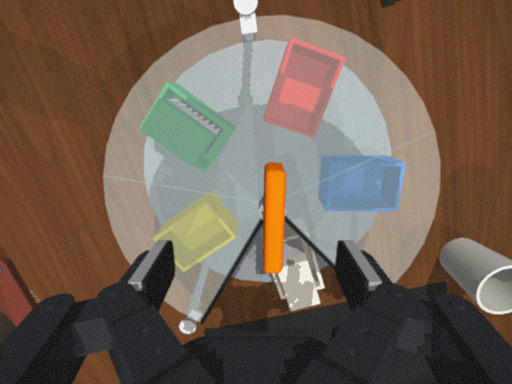

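The wrist view shows the handle as an orange bar at columns 265–285, rows 162–272, nearly lined up with the tool's y. I'll refine its position.

```bash
python3 -c "
from h import *
z=np.load('pics/w1.npz');im=z['im']
H=cv2.cvtColor(im,cv2.COLOR_BGR2HSV)
print([tuple(H[r,275]) for r in(165,170,180,200,230,260,270)])
m=hsv(im,(5,150,100),(22,255,255),240,150,310,290)
for r in range(160,276,8):
    u=np.nonzero(m[r])[0]
    if len(u):print(r,u.min(),u.max(),end='; ')
m2=m.copy();m2[:178]=0
v,u=np.nonzero(m2);Q=plane('wrist',np.c_[u,v],174,z);print(blobrect(Q),Q.mean(0))
w,V=np.linalg.eigh(np.cov(Q[:,:2].T));print(np.degrees(np.arctan2(V[1,1],V[0,1])))
# pillars
for uv in((245,4),(188,327)):print(plane('wrist',uv,129,z).round(1))
"
```

```text
[(np.uint8(14), np.uint8(241), np.uint8(184)), (np.uint8(14), np.uint8(244), np.uint8(224)), (np.uint8(16), np.uint8(244), np.uint8(243)), (np.uint8(16), np.uint8(244), np.uint8(243)), (np.uint8(16), np.uint8(244), np.uint8(243)), (np.uint8(17), np.uint8(244), np.uint8(243)), (np.uint8(16), np.uint8(244), np.uint8(243))]
168 265 282; 176 265 285; 184 265 285; 192 265 284; 200 264 284; 208 265 283; 216 264 284; 224 264 283; 232 264 283; 240 264 282; 248 264 282; 256 264 282; 264 264 282; 272 266 278; (array([521.7, 137.8]), array([99.9, 30.9]), 63.2) [525.1887651  145.64783871 174.        ]
71.43801435543483
[[545.1 311.4 129. ]]
[[405.9  30.1 129. ]]
```

```bash
python3 -c "
from h import *
togo(527.2,146.7,157,-14.8)"
```

```text
clock 3.28 at [516.3 165.7 248.3] [-180.     0.   -14.2] joints [-48.   6.  27. 100.  -3.  74. -34.] open 85.5 F [ 0.5 -0.8 -0.8]
shift cm (tool axes now) [1.52 1.58 9.13] turn [-0.     0.     0.011]
```

play_rows(
  targets=[
    [[0,0,0.01],[0.5,0.5,0],1],
    [[0,0,0],[1.0,1.08,0],1],
    [[0,0,0],[0,0,1],1],
    [[0,0,0],[0,0,1.5],1],
    [[0,0,0],[0,0,1.5],1],
    [[0,0,0],[0,0,1.5],1],
    [[0,0,0],[0,0,1.5],1],
    [[0,0,0],[0,0,1.1],1],
    [[0,0,0],[0,0,1],1],
    [[0,0,0],[0,0,0],1],
  ],
)

```text
clock: 4.12
tcp_pos: [525.9, 146.9, 155.1]
ee_rot: [179.9, 0.1, -14.8]
ft_force: [-0.5, 0.3, -1.0]
opening: 85.3
```

play_rows(
  targets=[
    [[0,0,0],[0,0,0],0.5],
    [[0,0,0],[0,0,0],0.4],
    [[0,0,0],[0,0,0],0.3],
    [[0,0,0],[0,0,0],0.2],
    [[0,0,0],[0,0,0],0.1],
    [[0,0,0],[0,0,0],0],
    [[0,0,0],[0,0,0],0],
    [[0,0,0],[0,0,0],0],
    [[0,0,0],[0,0,0],0],
    [[0,0,0],[0,0,0],0],
  ],
)

```text
clock: 4.95
tcp_pos: [527.6, 147.3, 158.1]
ee_rot: [-180.0, -0.1, -14.8]
ft_force: [-0.3, -0.4, 4.8]
opening: 20.5
```

```bash
python3 -c "
from h import *
togo(527.2,146.7,157,-96.4); snap('top','t1');snap('wrist','w2')"
```

```text
clock 4.95 at [527.6 147.3 158.1] [-1.80e+02 -1.00e-01 -1.48e+01] joints [-45.  12.  28. 106.  -6.  64. -30.] open 20.5 F [-0.3 -0.4  4.8]
shift cm (tool axes now) [-0.03  0.07  0.11] turn [-0.002 -0.     1.423]
```

View pics/w2.png

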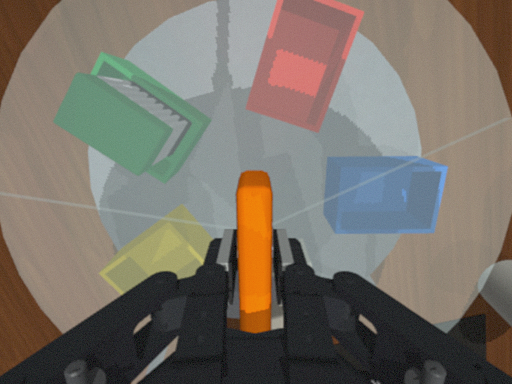

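The fingers straddle the orange bar, which fills columns 238–272. The opening is 20.5 mm, so I'll let them finish closing.

play_rows(
  targets=[
    [[0,0,0],[0,0,0],0],
    [[0,0,0],[0,0,0],0],
    [[0,0,0],[0,0,0],0],
    [[0,0,0],[0,0,0],0],
  ],
)

```text
clock: 5.38
tcp_pos: [527.6, 147.3, 158.1]
ee_rot: [-179.9, -0.1, -14.8]
ft_force: [0.2, -1.4, 6.3]
opening: 20.2
```

play_rows(
  targets=[
    [[0,0,0.03],[0,0,0],0],
    [[0,0,0.05],[0,0,0],0],
    [[0,0,0.06],[0,0,0],0],
    [[0,0,0.06],[0,0,0],0],
    [[0,0,0.06],[0,0,0],0],
    [[0,0,0.06],[0,0,0],0],
    [[0,0,0.06],[0,0,0],0],
    [[0,0,0.06],[0,0,0],0],
    [[0,0,0.06],[0,0,0],0],
    [[0,0,0],[0,0,0],0],
  ],
  squeeze=60,
)

```text
clock: 6.22
tcp_pos: [528.1, 147.0, 158.2]
ee_rot: [-179.9, -0.1, -43.7]
ft_force: [2.4, -1.8, 6.2]
opening: 18.9
```

```bash
python3 -c "
from h import *
togo(527.2,146.7,157,-96.4); snap('wrist','w3')"
```

```text
clock 6.22 at [528.1 147.  158.2] [-1.799e+02 -1.000e-01 -4.370e+01] joints [-48.  12.  32. 106.  -7.  64. -58.] open 18.9 F [ 2.4 -1.8  6.2]
shift cm (tool axes now) [-0.04  0.08  0.12] turn [-0.002 -0.001  0.919]
```

View pics/w3.png

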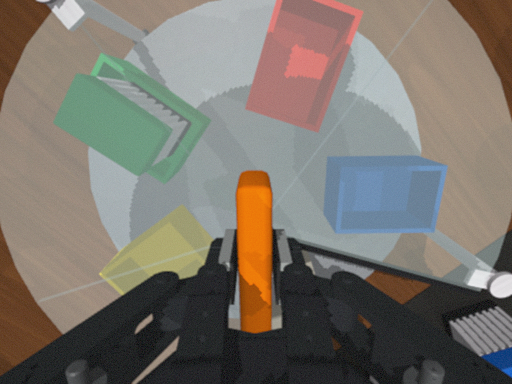

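The bins keep their places in the wrist view while the pillars have turned, so the wheel is following the gripper. I'll carry on with the remaining 0.92 rad.

play_rows(
  targets=[
    [[0,0,0.04],[0,0,0],0],
    [[0,0,0.06],[0,0,0],0],
    [[0,0,0.06],[0,0,0],0],
    [[0,0,0.06],[0,0,0],0],
    [[0,0,0.06],[0,0,0],0],
    [[0,0,0.06],[0,0,0],0],
    [[0,0,0.06],[0,0,0],0],
    [[0,0,0.06],[0,0,0],0],
    [[0,0,0.06],[0,0,0],0],
    [[0,0,0.06],[0,0,0],0],
  ],
)

```text
clock: 7.1
tcp_pos: [528.4, 146.5, 158.2]
ee_rot: [-179.8, -0.1, -76.9]
ft_force: [3.2, -3.0, 5.8]
opening: 19.3
```

play_rows(
  targets=[
    [[0,0,0.06],[0,0,0],0],
    [[0,0,0.06],[0,0,0],0],
    [[0,0,0.06],[0,0,0],0],
    [[0,0,0.06],[0,0,0],0],
    [[0,0,0.06],[0,0,0],0],
    [[0,0,0.03],[0,0,0],0],
    [[0,0,0.01],[0,0,0],0],
    [[0,0,0],[0,0,0],0],
    [[0,0,0],[0,0,0],0],
    [[0,0,0],[0,0,0],0],
  ],
)

```text
clock: 7.93
tcp_pos: [528.4, 146.1, 158.2]
ee_rot: [-179.8, -0.0, -96.3]
ft_force: [3.2, -4.1, 5.7]
opening: 19.2
```

```bash
python3 -c "
from h import *
togo(527.2,146.7,157,-96.4); snap('wrist','w4');snap('top','t4')"
```

```text
clock 7.93 at [528.4 146.1 158.2] [-179.8   -0.   -96.3] joints [ -54.   13.   39.  106.   -9.   64. -108.] open 19.2 F [ 3.2 -4.1  5.7]
shift cm (tool axes now) [-0.04  0.12  0.12] turn [-0.003 -0.     0.002]
```

View pics/w4.png

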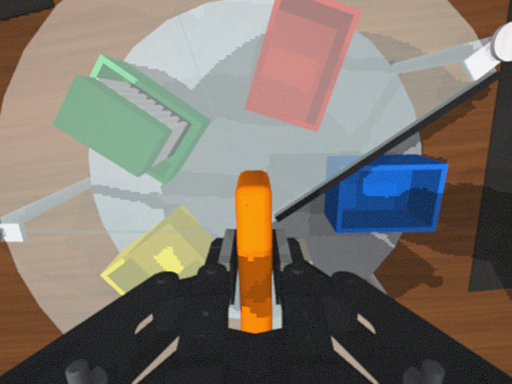

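View pics/t4.png

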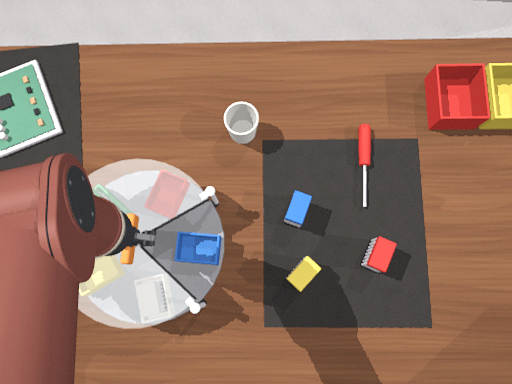

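The blue bin now sits in the gap, at about (198,248) in the top view. I'll measure its angle against the pillars and edges.

```bash
python3 -c "
from h import *
z=np.load('pics/t4.npz');im=z['im']
m=hsv(im,(105,120,40),(125,255,255),165,220,235,275);v,u=np.nonzero(m)
h=cv2.convexHull(np.c_[u,v].astype(np.int32))
Q=plane('top',np.c_[u,v],70)
r=cv2.minAreaRect(Q[:,:2].astype(np.float32));print(r,cv2.boxPoints(r).round(1).tolist())
c=np.array([528,147]);p=np.array(r[0])-c;print(np.linalg.norm(p),np.degrees(np.arctan2(p[1],p[0])))
cv2.imwrite('pics/c4.png',cv2.resize(im[170:330,130:240],None,fx=4.5,fy=4.5)[:600])
z=np.load('pics/w4.npz')
cs=((327,156),(446,163),(437,231),(337,231))
Q=np.array([plane('wrist',x,70,z)[0] for x in cs]);print(Q.round(1),Q.mean(0))
p=Q.mean(0)[:2]-c;print(np.linalg.norm(p),np.degrees(np.arctan2(p[1],p[0])))
"
```

```text
((517.0435791015625, 35.70241928100586), (87.76823425292969, 58.43735122680664), 85.330078125) [[484.29998779296875, -5.699999809265137], [542.5999755859375, -10.399999618530273], [549.7000122070312, 77.0999984741211], [491.5, 81.80000305175781]]
111.83556962257015 -95.62222944127409
[[558.7  86.6  70. ]
 [542.9  -6.   70. ]
 [484.1  -4.1  70. ]
 [493.4  80.2  70. ]] [519.77676497  39.1945035   70.        ]
108.11866938912013 -94.36198580180714
```

View pics/c4.png

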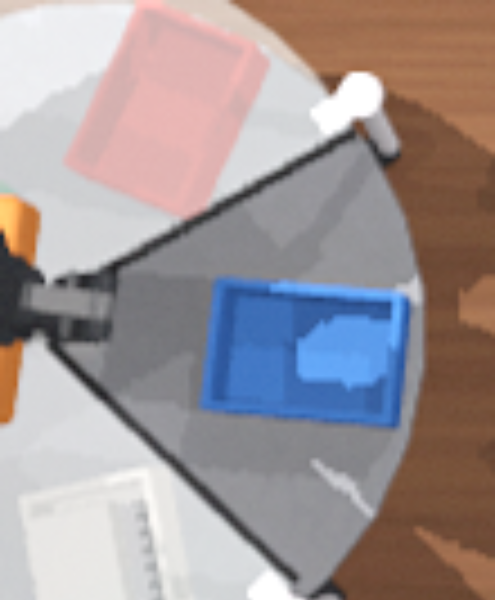

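The bin is within about 1.5° (~3 mm) of the gap's centre, so I'll release the handle and lift.

play_rows(
  targets=[
    [[0,0,0],[0,0,0],0.3],
    [[0,0,0],[0,0,0],0.5],
    [[0,0,0],[0,0,0],0.7],
    [[0,0,0],[0,0,0],0.8],
    [[0,0,0],[0,0,0],0.8],
    [[0,0,0],[0,0,0],0.8],
    [[0,0,0],[0,0,0],0.8],
    [[0,0,0],[0,0,0],0.8],
  ],
)

```text
clock: 8.7
tcp_pos: [526.9, 147.3, 157.3]
ee_rot: [180.0, -0.0, -96.2]
ft_force: [-0.5, 0.3, -0.4]
opening: 68.3
```

play_rows(
  targets=[
    [[0,0,0],[0,0,-0.8],0.8],
    [[0,0,0],[0,0,-1.5],0.8],
    [[0,0,0],[0,0,-1.5],0.8],
    [[0,0,0],[0,0,-1.5],0.8],
    [[0,0,0],[0,0,-1.5],0.8],
    [[0,0,0],[0,0,-1.2],0.8],
    [[0,0,0],[0,0,0],0.8],
  ],
)

```text
clock: 9.28
tcp_pos: [528.2, 147.5, 240.2]
ee_rot: [-179.8, 0.1, -96.2]
ft_force: [-0.2, -0.3, -0.3]
opening: 68.3
```

```bash
python3 -c "
from h import *
togo(596,-163,240,-96.4)"
```

```text
clock 9.28 at [528.2 147.5 240.2] [-1.798e+02  1.000e-01 -9.620e+01] joints [ -56.    8.   39.  101.   -5.   73. -111.] open 68.3 F [-0.2 -0.3 -0.3]
shift cm (tool axes now) [ 3.013e+01 -1.010e+01 -2.000e-02] turn [-0.003  0.002  0.003]
```

play_rows(
  targets=[
    [[0,0,0],[1,-0.33,0],1],
    [[0,0,0],[2,-0.67,0],1],
    [[0,0,0],[2,-0.67,0],1],
    [[0,0,0],[2,-0.67,0],1],
    [[0,0,0],[2,-0.67,0],1],
    [[0,0,0],[2,-0.67,0],1],
    [[0,0,0],[2,-0.67,0],1],
    [[0,0,0],[2,-0.67,0],1],
    [[0,0,0],[2,-0.67,0],1],
    [[0,0,0],[2,-0.67,0],1],
  ],
  squeeze=40,
)

```text
clock: 10.12
tcp_pos: [569.1, -50.5, 236.3]
ee_rot: [179.9, -0.0, -96.2]
ft_force: [-0.1, -1.0, 0.9]
opening: 85.4
```

play_rows(
  targets=[
    [[0,0,0],[2,-0.67,0],1],
    [[0,0,0],[2,-0.67,0],1],
    [[0,0,0],[2,-0.67,0],1],
    [[0,0,0],[2,-0.67,0],1],
    [[0,0,0],[2,-0.67,0],1],
    [[0,0,0],[1.1,-0.4,0],1],
    [[0,0,-0.12],[0,0,0],1],
    [[0,0,-0.12],[0,0,0],1],
    [[0,0,-0.12],[0,0,0],1],
    [[0,0,-0.12],[0,0,0],1],
  ],
)

```text
clock: 10.95
tcp_pos: [594.5, -163.2, 236.5]
ee_rot: [179.9, 0.0, -68.4]
ft_force: [-0.4, 0.2, 0.6]
opening: 85.2
```

play_rows(
  targets=[
    [[0,0,-0.12],[0,0,0],1],
    [[0,0,-0.12],[0,0,0],1],
    [[0,0,-0.12],[0,0,0],1],
    [[0,0,-0.12],[0,0,0],1],
    [[0,0,-0.12],[0,0,0],1],
    [[0,0,-0.12],[0,0,0],1],
    [[0,0,-0.12],[0,0,0],1],
    [[0,0,-0.12],[0,0,0],1],
    [[0,0,-0.12],[0,0,0],1],
    [[0,0,-0.12],[0,0,0],1],
  ],
)

```text
clock: 11.78
tcp_pos: [594.5, -163.0, 236.5]
ee_rot: [-180.0, 0.1, 0.4]
ft_force: [0.5, -0.5, -0.1]
opening: 85.3
```

play_rows(
  targets=[
    [[0,0,-0.12],[0,0,0],1],
    [[0,0,-0.12],[0,0,0],1],
    [[0,0,-0.12],[0,0,0],1],
    [[0,0,-0.12],[0,0,0],1],
    [[0,0,-0.12],[0,0,0],1],
    [[0,0,-0.12],[0,0,0],1],
    [[0,0,-0.12],[0,0,0],1],
    [[0,0,-0.12],[0,0,0],1],
    [[0,0,-0.12],[0,0,0],1],
    [[0,0,-0.06],[0,0,0],1],
  ],
)

```text
clock: 12.62
tcp_pos: [594.4, -163.0, 236.5]
ee_rot: [-179.9, 0.0, 65.8]
ft_force: [0.8, 0.6, 0.6]
opening: 85.8
```

play_rows(
  targets=[
    [[0,0,0],[0,0,0],1],
    [[0,0,0],[0,0,0],1],
  ],
)

```text
clock: 12.78
tcp_pos: [594.6, -163.0, 236.7]
ee_rot: [-179.9, 0.0, 65.2]
ft_force: [-0.9, 0.6, 0.1]
opening: 85.2
```

```bash
python3 -c "
from h import *
togo(596,-163,240,69.5); snap('wrist','w5'); snap('top','t5')"
```

```text
clock 12.78 at [ 594.6 -163.   236.7] [-179.9    0.    65.2] joints [-7. 16. 22. 91. -6. 75. 82.] open 85.2 F [-0.9  0.6  0.1]
shift cm (tool axes now) [ 0.06  0.13 -0.33] turn [-0.001  0.    -0.074]
```

View pics/w5.png

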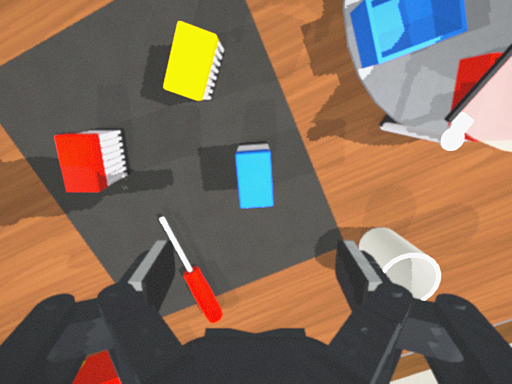

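View pics/t5.png

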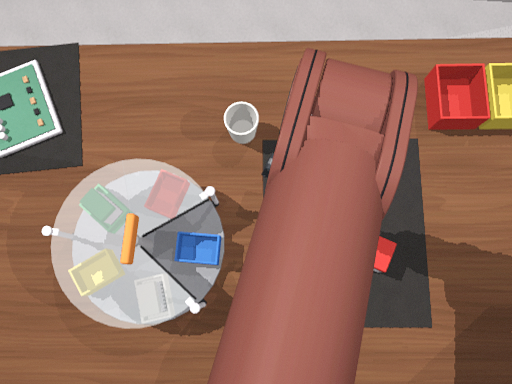

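The wrist view shows the blue cap at columns 236–273, rows 150–208. The top view shows the bin still in the gap after release, with the handle free at (129,238).

```bash
python3 -c "
from h import *
def ang(Q):
    w,V=np.linalg.eigh(np.cov(Q[:,:2].T));return np.degrees(np.arctan2(V[1,1],V[0,1])).round(1)
z=np.load('pics/w5.npz');im=z['im']
m=hsv(im,(90,120,180),(125,255,255),220,140,290,220);v,u=np.nonzero(m);Q=plane('wrist',np.c_[u,v],82,z)
print('module',len(u),u.min(),u.max(),v.min(),v.max(),blobrect(Q),ang(Q),Q.mean(0))
z=np.load('pics/t5.npz');im=z['im']
m=hsv(im,(105,120,40),(125,255,255),165,220,235,275);v,u=np.nonzero(m);Q=plane('top',np.c_[u,v],70)
c=np.array([528,147]);r=blobrect(Q);p=r[0]-c;print('bin',r,np.degrees(np.arctan2(p[1],p[0])),np.linalg.norm(p))
m=hsv(im,(8,110,120),(23,255,255),110,205,145,270);v,u=np.nonzero(m);Q=plane('top',np.c_[u,v],174)
print('handle',blobrect(Q),ang(Q),Q.mean(0))
"
```

```text
module 1993 235 273 150 208 (array([ 595.2, -163.3]), array([37. , 61.4]), 69.2) 159.3 [ 594.393276   -163.01777871   82.        ]
bin (array([516.9,  35.7]), array([87.8, 58.9]), 85.1) -95.69530203043993 111.85213453484023
handle (array([526.5, 142.4]), array([22.7, 88.4]), 85.4) 175.4 [525.44923671 142.66385708 174.        ]
```

```bash
python3 -c "
from h import *
togo(595.4,-163.2,66,69.3)"
```

```text
clock 12.88 at [ 594.8 -163.   236.9] [-180.     0.    65.2] joints [-7. 16. 22. 91. -6. 75. 82.] open 85.5 F [ 0.7 -0.1  0.5]
shift cm (tool axes now) [1.000e-02 8.000e-02 1.709e+01] turn [-0.001  0.    -0.071]
```

play_rows(
  targets=[
    [[0,0,-0.07],[0,0.08,0.5],1],
    [[0,0,0],[0,0,2],1],
    [[0,0,0],[0,0,2],1],
    [[0,0,0],[0,0,2],1],
    [[0,0,0],[0,0,2],1],
    [[0,0,0],[0,0,2],1],
    [[0,0,0],[0,0,2],1],
    [[0,0,0],[0,0,1],1],
    [[0,0,0],[0,0,0],1],
  ],
)

```text
clock: 13.63
tcp_pos: [594.2, -162.8, 99.8]
ee_rot: [-179.8, 0.1, 69.3]
ft_force: [0.1, -0.4, 0.4]
opening: 85.3
```

```bash
python3 -c "
from h import *
togo(595.4,-163.2,66,69.3); snap('wrist','w6')"
```

```text
clock 13.63 at [ 594.2 -162.8   99.8] [-1.798e+02  1.000e-01  6.930e+01] joints [-5. 23. 20. 99. -9. 60. 88.] open 85.3 F [ 0.1 -0.4  0.4]
shift cm (tool axes now) [0.01 0.14 3.38] turn [-0.004  0.001  0.001]
```

View pics/w6.png

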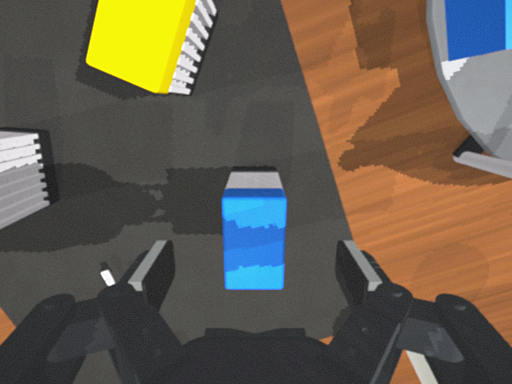

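The cap is at columns 222–286, centred between the open jaws at about column 254, so I'll go down and grip.

play_rows(
  targets=[
    [[0,0,0],[0,0.1,1.2],1],
    [[0,0,0],[0,0,1.2],1],
    [[0,0,0],[0,0,1.0],1],
    [[0,0,0],[0,0,0],1],
    [[0,0,0],[0,0,0],0.7],
    [[0,0,0],[0,0,0],0.6],
    [[0,0,0],[0,0,0],0.5],
    [[0,0,0],[0,0,0],0.4],
    [[0,0,0],[0,0,0],0.3],
    [[0,0,0],[0,0,0],0.3],
  ],
)

```text
clock: 14.52
tcp_pos: [597.0, -163.8, 69.0]
ee_rot: [179.9, -0.0, 69.4]
ft_force: [-0.7, -0.4, 4.3]
opening: 35.8
```

play_rows(
  targets=[
    [[0,0,0],[0,0,0],0.2],
    [[0,0,0],[0,0,0],0.1],
    [[0,0,0],[0,0,0],0.1],
    [[0,0,0],[0,0,0],0.1],
    [[0,0,0],[0,0,0],0.1],
  ],
)

```text
clock: 14.93
tcp_pos: [597.0, -163.8, 68.9]
ee_rot: [179.9, -0.0, 69.4]
ft_force: [-0.6, -0.5, 5.3]
opening: 35.0
```

play_rows(
  targets=[
    [[0,0,0],[0,0,-0.5],0.1],
    [[0,0,0],[0,0,-1],0.1],
    [[0,0,0],[0,0,-1.8],0.1],
    [[0,0,0],[0,0,-2],0.1],
    [[0,0,0],[0,0,-2],0.1],
    [[0,0,0],[0,0,-2],0.1],
    [[0,0,0],[0,0,-2],0.1],
    [[0,0,0],[0,0,-2],0.1],
    [[0,0,0],[0,0,-2],0.1],
    [[0,0,0],[0,0,0],0.1],
  ],
  squeeze=60,
)

```text
clock: 15.77
tcp_pos: [598.2, -164.1, 226.2]
ee_rot: [179.7, -0.1, 69.4]
ft_force: [0.7, -0.0, -0.8]
opening: 35.5
```

play_rows(
  targets=[
    [[0,0,0],[0,0,0],0.1],
    [[0,0,0],[0,0,0],0.1],
  ],
)

```text
clock: 15.93
tcp_pos: [596.1, -163.4, 220.5]
ee_rot: [-179.9, 0.0, 69.4]
ft_force: [-0.4, -0.4, -2.1]
opening: 34.8
```

```bash
python3 -c "
from h import *
togo(517.5,37,222,-5); snap('wrist','w7');snap('scene','s7')"
```

```text
clock 15.93 at [ 596.1 -163.4  220.5] [-179.9    0.    69.4] joints [-6. 17. 22. 92. -6. 73. 86.] open 34.8 F [-0.4 -0.4 -2.1]
shift cm (tool axes now) [ 15.99 -14.41  -0.13] turn [-1.000e-03  1.000e-03  1.298e+00]
```

View pics/w7.png

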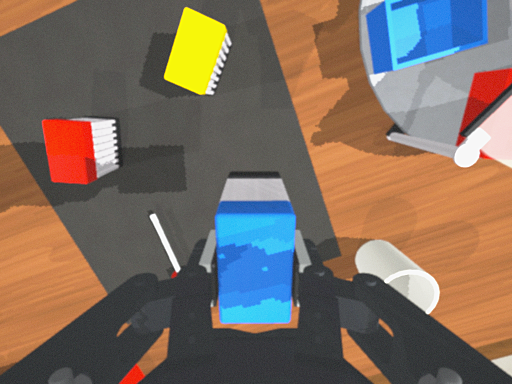

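View pics/s7.png

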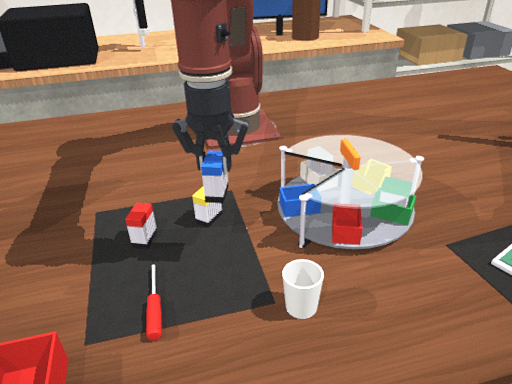

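Both views show the module gripped and upright, with the cap at wrist columns 217–294. I'll check the module's offset in the grip, then turn and carry it.

```bash
python3 -c "
from h import *
z=np.load('pics/w7.npz');im=z['im'];T=R.from_euler('xyz',z['r'],degrees=True)
m=hsv(im,(90,120,150),(125,255,255),205,190,305,330)
for v in (216,220,240,260,280,300,315,320,323): 
    u=np.nonzero(m[v])[0]; print(v,u.min(),u.max()) if len(u) else 0
for h in [z['p'][2]+13.1]:
    for uv in((216,214),(294,214),(219,323),(291,323),(255,214),(255,323)):
        print(uv,T.inv().apply(plane('wrist',uv,h,z)-z['p']).round(1))
"
```

```text
216 215 295
220 215 295
240 216 294
260 217 292
280 219 291
300 219 290
315 220 290
320 220 289
(216, 214) [[-16.6 -31.  -13.1]]
(294, 214) [[ 17.5 -31.  -13.1]]
(219, 323) [[-17.6  28.  -13.1]]
(291, 323) [[ 18.5  28.  -13.1]]
(255, 214) [[  0.4 -31.  -13.1]]
(255, 323) [[  0.4  28.  -13.1]]
```

play_rows(
  targets=[
    [[0,0,0.05],[0,0,0],0.1],
    [[0,0,0.1],[0,0,0],0.1],
    [[0,0,0.1],[0,0,0],0.1],
    [[0,0,0.1],[0,0,0],0.1],
    [[0,0,0.1],[0,0,0],0.1],
    [[0,0,0.1],[0,0,0],0.1],
    [[0,0,0.1],[0,0,0],0.1],
    [[0,0,0.1],[0,0,0],0.1],
    [[0,0,0.1],[0,0,0],0.1],
    [[0,0,0.1],[0,0,0],0.1],
  ],
)

```text
clock: 16.87
tcp_pos: [596.1, -163.4, 220.1]
ee_rot: [-180.0, 0.1, 14.7]
ft_force: [-0.1, -0.5, -2.8]
opening: 35.0
```

play_rows(
  targets=[
    [[0,0,0.1],[0,0,0],0.1],
    [[0,0,0.1],[0,0,0],0.1],
    [[0,0,0.1],[0,0,0],0.1],
    [[0,0,0.05],[0,0,0],0.1],
    [[0,0,0],[0,0,0],0.1],
    [[0,0,0],[0,0,0],0.1],
  ],
)

```text
clock: 17.37
tcp_pos: [596.3, -163.4, 220.5]
ee_rot: [180.0, 0.1, -5.0]
ft_force: [0.2, 0.6, -2.1]
opening: 35.2
```

```bash
python3 -c "
from h import *
togo(517.5,37,215,-5)"
```

```text
clock 17.37 at [ 596.3 -163.4  220.5] [ 1.8e+02  1.0e-01 -5.0e+00] joints [-15.  18.  33.  92. -10.  73.  14.] open 35.2 F [ 0.2  0.6 -2.1]
shift cm (tool axes now) [ -9.59 -19.28   0.56] turn [0.    0.001 0.   ]
```

play_rows(
  targets=[
    [[0,0,0],[-0.4,-0.8,0],0.1],
    [[0,0,0],[-0.8,-1.6,0],0.1],
    [[0,0,0],[-0.8,-1.6,0],0.1],
    [[0,0,0],[-0.8,-1.6,0],0.1],
    [[0,0,0],[-0.8,-1.6,0],0.1],
    [[0,0,0],[-0.8,-1.6,0],0.1],
    [[0,0,0],[-0.8,-1.6,0],0.1],
    [[0,0,0],[-0.8,-1.6,0],0.1],
    [[0,0,0],[-0.8,-1.6,0],0.1],
    [[0,0,0],[-0.8,-1.6,0],0.1],
  ],
)

```text
clock: 18.2
tcp_pos: [533.6, -4.1, 221.2]
ee_rot: [-180.0, 0.0, -5.0]
ft_force: [-0.2, 0.3, -2.4]
opening: 35.6
```

play_rows(
  targets=[
    [[0,0,0],[-0.8,-1.6,0],0.1],
    [[0,0,0],[-0.8,-1.6,0],0.1],
    [[0,0,0],[-0.4,-0.8,0],0.1],
    [[0,0,0],[0,0,0],0.1],
    [[0,0,0],[0,0,0],0.1],
    [[0,0,0],[0,0,0],0.1],
  ],
)

```text
clock: 18.7
tcp_pos: [518.3, 35.1, 221.4]
ee_rot: [180.0, -0.0, -5.1]
ft_force: [0.2, -0.6, -1.7]
opening: 35.2
```

```bash
python3 -c "
from h import *
togo(517.7,35.1,215,-5);snap('wrist','w8');snap('top','t8');snap('scene','s8')"
```

```text
clock 18.7 at [518.3  35.1 221.4] [180.   -0.   -5.1] joints [-33.   4.  25. 105.  -2.  71. -12.] open 35.2 F [ 0.2 -0.6 -1.7]
shift cm (tool axes now) [-0.06  0.    0.64] turn [ 0.    -0.    -0.002]
```

View pics/w8.png

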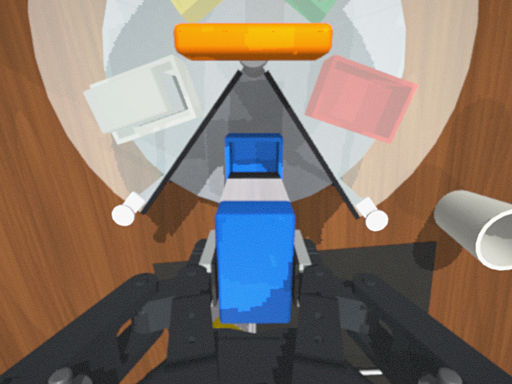

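View pics/t8.png

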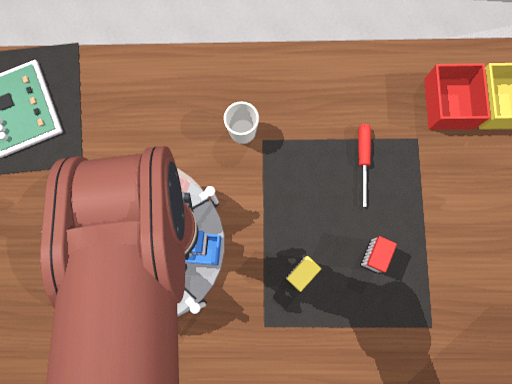

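View pics/s8.png

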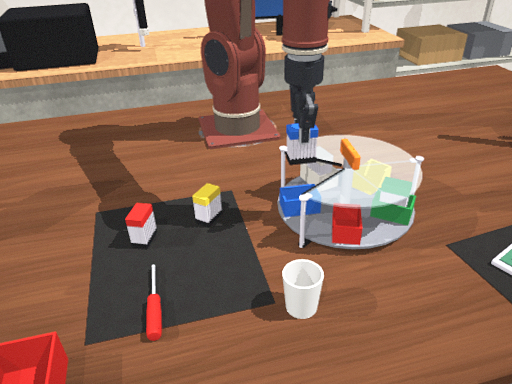

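The wrist view shows the module lined up over the bin, whose inner end is at columns 225–283, row 134, with both black gap edges symmetric. I'll check lateral and radial alignment numerically.

```bash
python3 -c "
from h import *
z=np.load('pics/w8.npz');im=z['im'];T=R.from_euler('xyz',z['r'],degrees=True)
f=lambda uv,h:T.inv().apply(plane('wrist',uv,h,z)-z['p'])[0].round(1)
m=hsv(im,(105,120,40),(125,255,255),200,120,300,205)
for v in (132,134,136,140,150,160,170): 
    u=np.nonzero(m[v])[0]; 
    if len(u): print(v,u.min(),u.max(),f((u.min(),v),70),f((u.max()+1,v),70))
print('floor/inside')
for uv in((123,216),(376,220)):print(f(uv,129))
print('handle ends',f((174,35),174),f((332,35),174))
cv2.imwrite('pics/c8.png',cv2.resize(im[115:215,195:315],None,fx=5,fy=5,interpolation=cv2.INTER_CUBIC))
"
```

```text
134 228 280 [-26.7 -47.1 151.3] [ 25.4 -47.1 151.3]
136 226 281 [-28.7 -45.2 151.3] [ 26.5 -45.2 151.3]
140 225 282 [-29.8 -41.2 151.3] [ 27.6 -41.2 151.3]
150 225 282 [-30.1 -31.3 151.3] [ 27.9 -31.3 151.3]
160 225 282 [-30.5 -21.2 151.3] [ 28.2 -21.1 151.4]
170 226 282 [-29.8 -10.8 151.3] [ 28.5 -10.8 151.4]
floor/inside
[-112.2   15.    92.3]
[103.   18.7  92.4]
handle ends [ -45.1 -113.    47.3] [  42.5 -112.9   47.3]
```

View pics/c8.png

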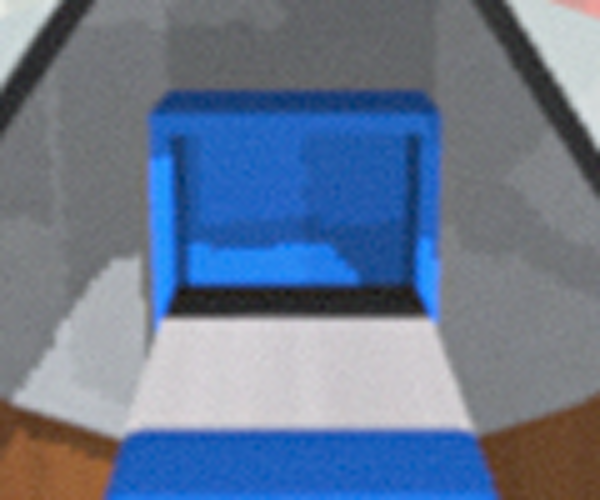

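Relative to the module, the bin is about 1.2 mm off in tool x and under 1 mm off radially. I'll correct that and descend.

play_rows(
  targets=[
    [[0,0,0],[-0.12,0,0.5],0.1],
    [[0,0,0],[0,0,1],0.1],
    [[0,0,0],[0,0,1],0.1],
    [[0,0,0],[0,0,1],0.1],
    [[0,0,0],[0,0,1],0.1],
    [[0,0,0],[0,0,1],0.1],
    [[0,0,0],[0,0,0.5],0.1],
    [[0,0,0],[0,0,0],0.1],
    [[0,0,0],[0,0,0],0.1],
  ],
)

```text
clock: 19.6
tcp_pos: [516.8, 36.2, 161.1]
ee_rot: [180.0, 0.0, -5.1]
ft_force: [0.2, 0.4, -2.2]
opening: 35.1
```

```bash
python3 -c "
from h import *
togo(517.1,35.1,98,-5);im,d,s=snap('wrist','w9');cv2.imwrite('pics/c9.png',cv2.resize(im[60:330,180:330],None,fx=2.2,fy=2.2,interpolation=cv2.INTER_CUBIC))"
```

```text
clock 19.6 at [516.8  36.2 161.1] [180.    0.   -5.1] joints [-32.   8.  25. 110.  -4.  64. -11.] open 35.1 F [ 0.2  0.4 -2.2]
shift cm (tool axes now) [0.04 0.11 6.31] turn [ 0.     0.    -0.002]
```

View pics/c9.png

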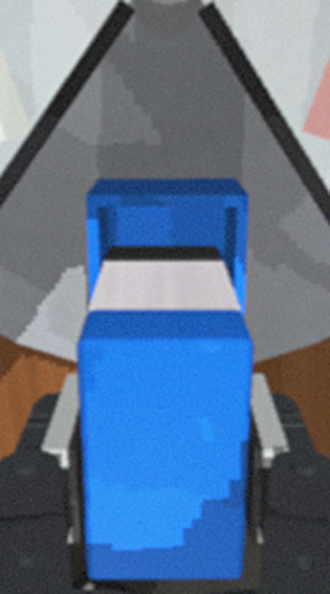

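The crop shows the module's foot about 1 mm left of the bin's centreline. I'll correct 1 mm in x and y, then descend further.

play_rows(
  targets=[
    [[0,0,0],[0.1,0.1,0],0.1],
    [[0,0,0],[0,0,0.7],0.1],
    [[0,0,0],[0,0,1],0.1],
    [[0,0,0],[0,0,1],0.1],
    [[0,0,0],[0,0,1],0.1],
    [[0,0,0],[0,0,0.8],0.1],
    [[0,0,0],[0,0,0.5],0.1],
    [[0,0,0],[0,0,0.3],0.1],
    [[0,0,0],[0,0,0],0.1],
    [[0,0,0],[0,0,0],0.1],
  ],
)

```text
clock: 20.48
tcp_pos: [517.9, 35.2, 108.4]
ee_rot: [180.0, -0.0, -5.1]
ft_force: [-0.3, 0.5, -1.9]
opening: 35.0
```

```bash
python3 -c "
from h import *
togo(517.8,35.1,97,-5);im,d,s=snap('wrist','w10');cv2.imwrite('pics/c10.png',cv2.resize(im[60:330,180:330],None,fx=2.2,fy=2.2,interpolation=cv2.INTER_CUBIC))"
```

```text
clock 20.48 at [517.9  35.2 108.4] [180.   -0.   -5.1] joints [-31.  11.  25. 113.  -6.  57.  -9.] open 35.0 F [-0.3  0.5 -1.9]
shift cm (tool axes now) [-0.01  0.01  1.14] turn [ 0.    -0.    -0.002]
```

View pics/c10.png

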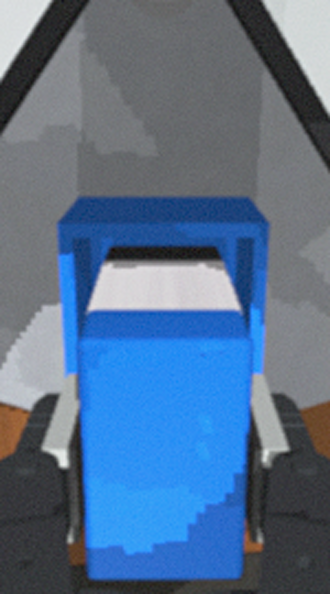

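The module is inside the bin, centred between its side walls, with light force. I'll take the last 11 mm in small steps, watching the force.

play_rows(
  targets=[
    [[0,0,0],[0,0,0.3],0.1],
    [[0,0,0],[0,0,0.3],0.1],
    [[0,0,0],[0,0,0.2],0.1],
    [[0,0,0],[0,0,0.1],0.1],
    [[0,0,0],[0,0,0],0.1],
    [[0,0,0],[0,0,0],0.1],
  ],
)

```text
clock: 21.03
tcp_pos: [517.8, 35.2, 99.3]
ee_rot: [180.0, 0.0, -5.1]
ft_force: [0.1, -0.1, -1.2]
opening: 35.3
```

play_rows(
  targets=[
    [[0,0,0],[0,0,0.1],0.1],
    [[0,0,0],[0,0,0],0.1],
    [[0,0,0],[0,0,0],0.1],
  ],
)

```text
clock: 21.28
tcp_pos: [517.8, 35.2, 98.3]
ee_rot: [180.0, 0.0, -5.1]
ft_force: [-0.4, -0.8, -1.6]
opening: 35.0
```

play_rows(
  targets=[
    [[0,0,0],[0,0,0.1],0.1],
    [[0,0,0],[0,0,0],0.1],
    [[0,0,0],[0,0,0],0.1],
  ],
)

```text
clock: 21.53
tcp_pos: [517.8, 35.2, 97.3]
ee_rot: [180.0, 0.0, -5.1]
ft_force: [1.1, 0.2, -2.4]
opening: 35.4
```

play_rows(
  targets=[
    [[0,0,0],[0,0,0.05],0.1],
    [[0,0,0],[0,0,0],0.1],
    [[0,0,0],[0,0,0],0.1],
  ],
)

```text
clock: 21.78
tcp_pos: [518.0, 35.2, 97.0]
ee_rot: [-180.0, -0.0, -5.1]
ft_force: [-1.1, -0.4, 1.2]
opening: 35.1
```

The force went from −2.4 to +1.2 N at z = 97.0, which matches the predicted floor contact. I'll release gently.

play_rows(
  targets=[
    [[0,0,0],[0,0,0],0.42],
    [[0,0,0],[0,0,0],0.45],
    [[0,0,0],[0,0,0],0.5],
    [[0,0,0],[0,0,0],0.55],
    [[0,0,0],[0,0,0],0.6],
    [[0,0,0],[0,0,0],0.65],
    [[0,0,0],[0,0,0],0.7],
    [[0,0,0],[0,0,0],0.7],
    [[0,0,0],[0,0,0],0.7],
  ],
  squeeze=20,
)

```text
clock: 22.53
tcp_pos: [517.8, 35.2, 96.8]
ee_rot: [180.0, -0.0, -5.1]
ft_force: [-0.3, 0.7, -0.6]
opening: 59.3
```

```bash
python3 -c "
from h import *
togo(517.8,35.1,97,-5);im,d,s=snap('wrist','w11')"
```

```text
clock 22.53 at [517.8  35.2  96.8] [180.   -0.   -5.1] joints [-31.  12.  25. 113.  -6.  56.  -8.] open 59.3 F [-0.3  0.7 -0.6]
shift cm (tool axes now) [ 0.    0.01 -0.02] turn [ 0.    -0.    -0.002]
```

View pics/w11.png

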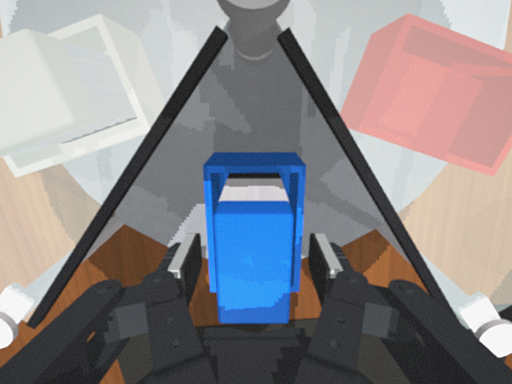

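The jaws are clear on both sides, and the module (columns 216–292) stands centred in the bin (205–305). I'll lift straight up, then back away outward so the top camera has a clear view.

play_rows(
  targets=[
    [[0,0,0],[0,0,-0.4],0.7],
    [[0,0,0],[0,0,-1],0.7],
    [[0,0,0],[0,0,-1.5],0.7],
    [[0,0,0],[0,0,-1.5],0.7],
    [[0,0,0],[0,0,-1.5],0.7],
    [[0,0,0],[0,0,-2],0.7],
    [[0,0,0],[0,0,-2],0.7],
    [[0,0,0],[0,0,-2],0.7],
    [[0,0,0],[0,0,-2],0.7],
    [[0,0,0],[0,0,-1],0.7],
  ],
)

```text
clock: 23.42
tcp_pos: [518.7, 35.1, 249.2]
ee_rot: [-179.9, -0.2, -5.1]
ft_force: [0.5, -0.4, 0.4]
opening: 59.5
```

play_rows(
  targets=[
    [[0,0,0],[0,1,0],0.7],
    [[0,0,0],[0,2,0],0.7],
    [[0,0,0],[0,2,0],0.7],
    [[0,0,0],[0,2,0],0.7],
    [[0,0,0],[0,2,0],0.7],
    [[0,0,0],[0,2,0],0.7],
    [[0,0,0],[0,2,0],0.7],
    [[0,0,0],[0,2,0],0.7],
    [[0,0,0],[0,1,0],0.7],
    [[0,0,0],[0,0,0],0.7],
  ],
)

```text
clock: 24.25
tcp_pos: [502.5, -127.1, 245.2]
ee_rot: [180.0, 0.1, -5.3]
ft_force: [-0.8, 1.1, -0.7]
opening: 60.2
```

play_rows(
  targets=[
    [[0,0,0],[0,0,0],0.7],
    [[0,0,0],[0,0,0],0.7],
    [[0,0,0],[0,0,0],0.7],
  ],
)

```text
clock: 24.5
tcp_pos: [503.7, -122.7, 245.5]
ee_rot: [-180.0, 0.0, -5.0]
ft_force: [-0.3, 0.7, -0.4]
opening: 59.7
```

```bash
python3 -c "
from h import *
for n,f in(('top','t12'),('scene','s12'),('wrist','w12')): snap(n,f)
z=np.load('pics/t12.npz');im=z['im'];d=z['d']
m=hsv(im,(105,120,40),(125,255,255),165,220,235,275);v,u=np.nonzero(m);uv=np.c_[u,v];P=pts('top',uv,d)
print(np.histogram(P[:,2],bins=range(20,130,10)))
t=(P[:,2]>100)
Q=plane('top',uv[t],110);print('module top',t.sum(),blobrect(Q),'z',np.median(P[t,2]))
Q=plane('top',uv[~t],70);print('bin',blobrect(Q))
m=hsv(im,(8,110,120),(23,255,255),110,205,145,270);v,u=np.nonzero(m);Q=plane('top',np.c_[u,v],174)
w,V=np.linalg.eigh(np.cov(Q[:,:2].T));print('handle',np.degrees(np.arctan2(V[1,1],V[0,1])),Q.mean(0))
print(get_state()['ft_force'],get_state()['clock'])
"
```

```text
(array([ 52, 139,  40,  39, 142, 163,   3,  12, 206, 406]), array([ 20,  30,  40,  50,  60,  70,  80,  90, 100, 110, 120]))
module top 618 (array([516.5,  30.3]), array([45., 74.]), 1.7) z 110.65596192424027
bin (array([517.1,  35.7]), array([87.8, 58.9]), 85.1)
handle 175.5053029473723 [525.51432646 142.65879313 174.        ]
[-0.84782988 -0.25770474 -0.0146276 ] 24.65
```

View pics/t12.png

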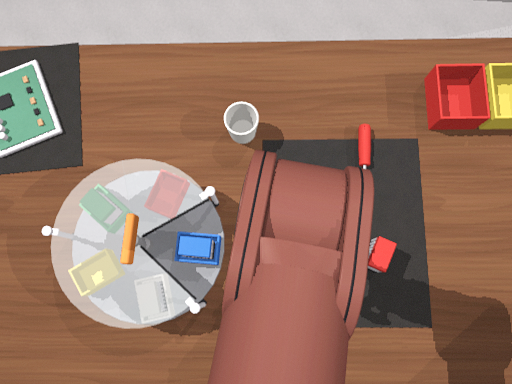

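View pics/s12.png

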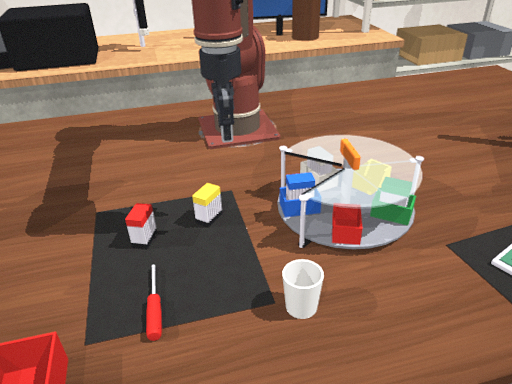

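View pics/w12.png

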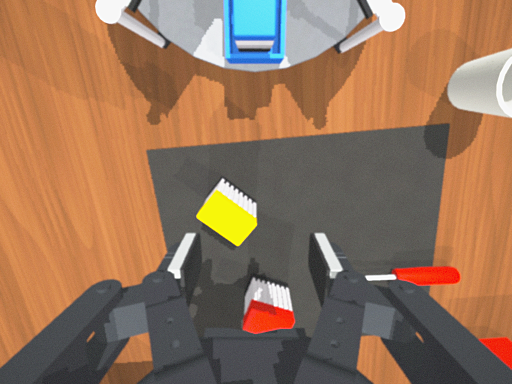

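The top view shows the blue cap at about (196,247) inside the bin (198,248), and the other objects are in place. Rim pixels spoiled the cap's measured rectangle, so I'll make one cleaner check of its centre.

```bash
python3 -c "
from h import *
z=np.load('pics/t12.npz');im=z['im'];d=z['d']
H=cv2.cvtColor(im,cv2.COLOR_BGR2HSV);print(H[246,196],H[246,178])
m=hsv(im,(105,100,205),(125,255,255),165,225,230,270);n,l,st,ce=cv2.connectedComponentsWithStats(m);i=1+st[1:,4].argmax();print(st[i])
v,u=np.nonzero(l==i);Q=plane('top',np.c_[u,v],110);print('cap',blobrect(Q),Q.mean(0))
"
```

```text
[106 153 249] [109 188 130]
[178 236  33  21 582]
cap (array([517.3,  36.7]), array([58.7, 35.2]), 84.8) [517.26934734  36.71873365 110.        ]
```

```bash
python3 -c "
from h import *
print(env.close_job(), get_state()['clock'])"
```

```text
the job is handed in; nothing more can be done
the job is handed in; nothing more can be done
```

I turned the carousel about 82° clockwise by its handle to bring the blue bin into the gap. I then stood the blue-capped module on the bin's floor, let go, backed the arm away and handed the job in at about 24.7 s. No verdict was reported.

**Module in the bin:** the cap's centre measured (517.3, 36.7) and the bin's (517.1, 35.7), so they are about 1 mm apart. The cap's top read 110.7 mm high, where 110 mm means it is standing on the floor. The cap measured 59 x 35 mm in the top view, as an upright module should.

**Setting it down:** the force changed from −2.4 to +1.2 N at floor contact, at the expected height. The jaws were clear of the module before I lifted.

**Carousel:** the bin points to between −94.5° and −95.7°, and the gap's middle is at about −96.4°. That is 2–4 mm off, against the 18 mm allowed. The handle angle was the same before and after placing the module (175.4° and 175.5°).

**Other objects:** by eye, the red and yellow modules, the screwdriver and the cup look unmoved in the last pictures. I did not re-measure their positions.

**Readings that disagreed:**
- My first cap measurement on the final picture was spoiled by bin rim pixels, giving a rectangle of 45 x 74 mm; I repeated it with a cleaner mask.
- The gripper read about 19–20 mm on the 16 mm handle, but the wheel followed it without slipping.

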